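# Find the soaked desiccant canister on the dryer rail

## Robot

A 6-joint arm with a two-finger parallel gripper is mounted at the origin on the work surface; the furniture and walls round the work are solid. World frame = base frame: x ahead of the robot, y to its left, z up, the work surface at z = 0. Lengths are in m, angles in degrees, forces in N, time in s.
With the tool pointing down it reaches from about 0.35 to 0.875 m from the base axis. Payload 4.2 kg.
Tool frame: the origin (TCP) lies midway between the tips of the shut fingers; the grasp point (between the pads) lies 19 mm behind it (r.pinch_z is the distance from the TCP to the grasp point, in m); z points along the fingers, y is the line along which they close (so a half turn about z gives the same grasp; the last joint's range is limited). The gripper opens to 87 mm and grips with 3 to 60 N. Pads are 19 mm wide; open, the fingers measure 117 mm over their backs; the gripper's body (75 mm by 190 mm) begins 51 mm behind the grasp point.
Start: joints at [-50.157, 22.042, 0.453, 0, -68.411, -14.817], TCP at [0.264, -0.566, 0.223] pointing down, gripper open.
Joint ranges: [-179.83, 179.83], [-69.29, 118.12], [-61.27, 80.66], [-181.25, 117.63], [-171.15, -9.14], [-177.46, 177.46]. Speed limits (degrees/s): [159.86, 159.86, 180, 180, 180, 180].

## Interface

Orientations are given as a 3x3 rotation matrix whose columns are the frame's x, y, z axes.
In Python, from station import r, imaging, models gives the robot as it stands. The module is installed in compiled form; this text tells all that it offers.
- The arm moves only by the tool apply_moves, never from a script. Its argument "moves" is a list of rows, each a list of 2 entries, a list of its own where there are three numbers: the shift along the tool's x, y, z in m, then the turn about the tool's z in degrees. A call has 1 to 5 rows; each row shifts and turns the commanded pose from where the row before left it, along the tool's axes as they then stand; what a row does not reach is not made up. A row lasts 1/12 s, in which the tool goes at most 41.7 mm and 7.16 degrees, less where a joint would pass 70% of its speed; a pose out of reach is approached as far as the arm can. A call is refused whole if a number of a shift passes 0.0417 or a number of a turn 7.16, either way. A call with a gripper value outside its range is refused whole. "hand" is the finger opening in m, from 0 to 0.087, set as the call begins (left out, the last holds). The fingers move at their own pace and stop on an object; the grip force is fixed at half the most. Time passes only in rows, so rows that do not move let the fingers close. It gives the time, the measured TCP pose, the force, the opening and the grip force at its end, in the units of the state.
- r.sense(): the state, without advancing time (a new reading comes with each control period).
- imaging.capture(name): name is "side" or "top" or "wrist"; returns a dict with "frame" (384x512x3 uint8, blue, green, red), "intrinsics" (3x3 intrinsics, pixels), "dist" ([k1, k2, p1, p2, k3] as OpenCV has them; the pictures are not rectified), "eye" and "orientation" of the camera in the world. Camera axes: x right, y down, z forward; pixel columns grow to the right and rows downward; lengths in m; the calibration is good to about 2 mm. A picture is of the moment at which its call begins. There is no depth.
- r.finish_job(): hands the job in; it is judged then, once.
Trained networks look in a picture, given as the dict that the camera call returned (one of the last four; its "shot" number tells which), for a name from the list of things; names that differ only in an ending like _2 or _b are one class to them, and where a whole thing is asked for, a point or a joint stands for the part that bears it (a point fixed in the world has none). Each returns a list of dicts, best first, with "confidence" (0 to 1); they miss things now and then, are a little off and sometimes report something else, mostly with a low value. They report only what shows in the picture. A call takes as long as a camera call. They do not tell look-alikes from the thing itself.
- models.cut_out(picture, target): "region" (384x512 bool, what is visible of it) and "extent" ([left, top, width, height] as shares, 0 to 1, of the picture: columns of its width, rows of its height, round what is visible of it).
- models.place_of(picture, target): "at" ([column, row] as shares, 0 to 1, of the picture: columns of its width, rows of its height: a listed point, or the origin of a listed thing).
The state is a dict: "time_s": time; "joints": joint angles; "joint_velocities": joint speeds; "effort": joint torques, N m; "tcp_pos": TCP position; "ee_rot": TCP orientation; "wrist_force": force on the tool from outside, world axes, zero at the start; "moment": the same for the moment, N m; "gripper_width": opening from 0.0 (shut) to 1.0 (fully open); "gripper_force": force on a finger pad.
Only numpy, scipy, OpenCV 4.12 (cv2) and the standard library are available. Lean on these libraries where they do the work, as an engineer would, in place of code of your own. Each camera call takes 0.05 s, during which the arm holds its last target. There are 200 camera calls.

## Task

One of the three identical desiccant canisters on the battery pack's dryer rail has soaked up water, and only its weight gives it away. Working along the rail from left to right, pull each canister straight up out of its spring clips, heft it in the air above its seat, and (unless the last is the heaviest: then keep it in hand) press it back down fully home before taking the next; keep them upright and disturb nothing else. Finish holding the heaviest one up, its underside clearly more than 10 cm above the pack's top, with the two dry ones fully home in their seats.

Things in the scene. Friction and masses are not known exactly. Their poses are not given: they have to be found in the camera images.
- dryer_rail: aluminium manifold bar 60 x 270 x 30 mm high, fixed on the pack top by a lug at each end (328 mm long over lugs), brass air fitting at the right end. Origin: centre of its underside; y along the rail to the robot's left (yaw within 0.35 rad), z up. Its three canisters stand 95 mm apart on its centre line. Steel spring clips on both flanks reach 35 mm from the centre line, 43 mm high
- seat_left (a point): mouth of the left seat (y = +95 mm on the rail), centre, level with the rail's top, 30 mm above the pack. A round hole 30 mm wide, 22 mm deep for the canister's spigot. A leaf clip on its front and back side snaps over the canister's collar. Fully home, the collar lies flat on the rail's top face and the canister's origin is 20 mm below this point
- seat_middle (a point): mouth of the middle seat (y = 0), same as the left one. Drawing a canister out against the two clips takes about 10 to 13 N besides its weight, within the first 6 mm of lift; after 20 mm its spigot is out of the hole and it hangs free
- seat_right (a point): mouth of the right seat (y = -95 mm), same as the left one. Pushed straight down, a canister meets the clips 8 to 10 mm above home and needs some 7 to 11 N, its weight included, to snap home (slowly, about 25 mm/s: striking the clips fast jolts the wrist). Set down without a push it may stop on the clips, not home
- canister_a: one of three identical-looking closed canisters, upright in the seats in varying order. Origin: centre of its underside, z up its axis. Black spigot 27.5 mm wide, 0 to 20 mm above the origin; black collar 20 to 30 mm (60 mm at its widest); plain aluminium can 52 mm wide, 30 to 102 mm (grip it at 55 to 95 mm); cap to 105 mm. 0.2 to 0.5 kg; any seat may hold the heavy one
- canister_b: second of the three canisters, same shape, size and origin as canister_a. One of the three, soaked with water, weighs at least half as much again as either of the others; nothing but the weight tells them apart
- canister_c: third of the three canisters, same shape, size and origin as canister_a. One of the three, soaked with water, weighs at least half as much again as either of the others; nothing but the weight tells them apart
- torch: black pocket torch lying down, 33 x 122 x 29 mm, origin at the centre of its underside, y along it; a bystander, leave it where it is
- contactor: black contactor block with two copper studs on top, 70 x 60 x 63 mm, origin at the centre of its underside, z up; a bystander, leave it where it is
- spanner_13: steel combination spanner lying flat, 26 x 187 x 8 mm, origin at the centre of its underside, y along it; a bystander, leave it where it is
Not all that is in view belongs to the job. Leave any blue or turquoise look-alike of the canister_a alone. What is shaped like the canister_c but turquoise is not meant.

How it is judged (in metres and radians):
On the way, in this order (a step that is already met when the one before it is completed fails the run):
1. the canister of the left seat is held up clear of its seat, the other two home (((z of canister_a in the frame of dryer_rail above 0.045 m and contact force between canister_a and the fingers above 1 N and contact force between canister_a and dryer_rail below 0.1 N and contact force between canister_a and canister_b below 0.1 N and contact force between canister_a and canister_c below 0.1 N and y of canister_a in the frame of dryer_rail between 0.06 and 0.14 m and (z of canister_b in the frame of dryer_rail between 0.006 and 0.0135 m and x of canister_b in the frame of dryer_rail between -0.008 and 0.008 m and angle between canister_b's own z axis and vertical below 0.06 rad) and (z of canister_c in the frame of dryer_rail between 0.006 and 0.0135 m and x of canister_c in the frame of dryer_rail between -0.008 and 0.008 m and angle between canister_c's own z axis and vertical below 0.06 rad)) or (z of canister_b in the frame of dryer_rail above 0.045 m and contact force between canister_b and the fingers above 1 N and contact force between canister_b and dryer_rail below 0.1 N and contact force between canister_b and canister_a below 0.1 N and contact force between canister_b and canister_c below 0.1 N and y of canister_b in the frame of dryer_rail between 0.06 and 0.14 m and (z of canister_a in the frame of dryer_rail between 0.006 and 0.0135 m and x of canister_a in the frame of dryer_rail between -0.008 and 0.008 m and angle between canister_a's own z axis and vertical below 0.06 rad) and (z of canister_c in the frame of dryer_rail between 0.006 and 0.0135 m and x of canister_c in the frame of dryer_rail between -0.008 and 0.008 m and angle between canister_c's own z axis and vertical below 0.06 rad)) or (z of canister_c in the frame of dryer_rail above 0.045 m and contact force between canister_c and the fingers above 1 N and contact force between canister_c and dryer_rail below 0.1 N and contact force between canister_c and canister_a below 0.1 N and contact force between canister_c and canister_b below 0.1 N and y of canister_c in the frame of dryer_rail between 0.06 and 0.14 m and (z of canister_a in the frame of dryer_rail between 0.006 and 0.0135 m and x of canister_a in the frame of dryer_rail between -0.008 and 0.008 m and angle between canister_a's own z axis and vertical below 0.06 rad) and (z of canister_b in the frame of dryer_rail between 0.006 and 0.0135 m and x of canister_b in the frame of dryer_rail between -0.008 and 0.008 m and angle between canister_b's own z axis and vertical below 0.06 rad)))), for 0.2 s.
2. the canister of the middle seat is held up clear of its seat, the other two home (((z of canister_a in the frame of dryer_rail above 0.045 m and contact force between canister_a and the fingers above 1 N and contact force between canister_a and dryer_rail below 0.1 N and contact force between canister_a and canister_b below 0.1 N and contact force between canister_a and canister_c below 0.1 N and y of canister_a in the frame of dryer_rail between -0.04 and 0.04 m and (z of canister_b in the frame of dryer_rail between 0.006 and 0.0135 m and x of canister_b in the frame of dryer_rail between -0.008 and 0.008 m and angle between canister_b's own z axis and vertical below 0.06 rad) and (z of canister_c in the frame of dryer_rail between 0.006 and 0.0135 m and x of canister_c in the frame of dryer_rail between -0.008 and 0.008 m and angle between canister_c's own z axis and vertical below 0.06 rad)) or (z of canister_b in the frame of dryer_rail above 0.045 m and contact force between canister_b and the fingers above 1 N and contact force between canister_b and dryer_rail below 0.1 N and contact force between canister_b and canister_a below 0.1 N and contact force between canister_b and canister_c below 0.1 N and y of canister_b in the frame of dryer_rail between -0.04 and 0.04 m and (z of canister_a in the frame of dryer_rail between 0.006 and 0.0135 m and x of canister_a in the frame of dryer_rail between -0.008 and 0.008 m and angle between canister_a's own z axis and vertical below 0.06 rad) and (z of canister_c in the frame of dryer_rail between 0.006 and 0.0135 m and x of canister_c in the frame of dryer_rail between -0.008 and 0.008 m and angle between canister_c's own z axis and vertical below 0.06 rad)) or (z of canister_c in the frame of dryer_rail above 0.045 m and contact force between canister_c and the fingers above 1 N and contact force between canister_c and dryer_rail below 0.1 N and contact force between canister_c and canister_a below 0.1 N and contact force between canister_c and canister_b below 0.1 N and y of canister_c in the frame of dryer_rail between -0.04 and 0.04 m and (z of canister_a in the frame of dryer_rail between 0.006 and 0.0135 m and x of canister_a in the frame of dryer_rail between -0.008 and 0.008 m and angle between canister_a's own z axis and vertical below 0.06 rad) and (z of canister_b in the frame of dryer_rail between 0.006 and 0.0135 m and x of canister_b in the frame of dryer_rail between -0.008 and 0.008 m and angle between canister_b's own z axis and vertical below 0.06 rad)))), for 0.2 s.
3. the canister of the right seat is held up clear of its seat, the other two home (((z of canister_a in the frame of dryer_rail above 0.045 m and contact force between canister_a and the fingers above 1 N and contact force between canister_a and dryer_rail below 0.1 N and contact force between canister_a and canister_b below 0.1 N and contact force between canister_a and canister_c below 0.1 N and y of canister_a in the frame of dryer_rail between -0.14 and -0.06 m and (z of canister_b in the frame of dryer_rail between 0.006 and 0.0135 m and x of canister_b in the frame of dryer_rail between -0.008 and 0.008 m and angle between canister_b's own z axis and vertical below 0.06 rad) and (z of canister_c in the frame of dryer_rail between 0.006 and 0.0135 m and x of canister_c in the frame of dryer_rail between -0.008 and 0.008 m and angle between canister_c's own z axis and vertical below 0.06 rad)) or (z of canister_b in the frame of dryer_rail above 0.045 m and contact force between canister_b and the fingers above 1 N and contact force between canister_b and dryer_rail below 0.1 N and contact force between canister_b and canister_a below 0.1 N and contact force between canister_b and canister_c below 0.1 N and y of canister_b in the frame of dryer_rail between -0.14 and -0.06 m and (z of canister_a in the frame of dryer_rail between 0.006 and 0.0135 m and x of canister_a in the frame of dryer_rail between -0.008 and 0.008 m and angle between canister_a's own z axis and vertical below 0.06 rad) and (z of canister_c in the frame of dryer_rail between 0.006 and 0.0135 m and x of canister_c in the frame of dryer_rail between -0.008 and 0.008 m and angle between canister_c's own z axis and vertical below 0.06 rad)) or (z of canister_c in the frame of dryer_rail above 0.045 m and contact force between canister_c and the fingers above 1 N and contact force between canister_c and dryer_rail below 0.1 N and contact force between canister_c and canister_a below 0.1 N and contact force between canister_c and canister_b below 0.1 N and y of canister_c in the frame of dryer_rail between -0.14 and -0.06 m and (z of canister_a in the frame of dryer_rail between 0.006 and 0.0135 m and x of canister_a in the frame of dryer_rail between -0.008 and 0.008 m and angle between canister_a's own z axis and vertical below 0.06 rad) and (z of canister_b in the frame of dryer_rail between 0.006 and 0.0135 m and x of canister_b in the frame of dryer_rail between -0.008 and 0.008 m and angle between canister_b's own z axis and vertical below 0.06 rad)))), for 0.2 s.
At the end, for the whole second after the job is handed in: the heaviest canister is held in the fingers, underside over 95 mm above the pack, upright within 20 degrees, still, clear of rail and others; the other two are fully home (within 3.5 mm, upright) and rest on the rail with under 3.6 N each, as only dry ones do (the soaked one weighs over 4 N) (((z of canister_a in the frame of dryer_rail above 0.095 m and contact force between canister_a and the fingers above 1 N and contact force between canister_a and dryer_rail below 0.1 N and contact force between canister_a and canister_c below 0.1 N and contact force between canister_a and canister_b below 0.1 N and (z of canister_c in the frame of dryer_rail between 0.006 and 0.0135 m and x of canister_c in the frame of dryer_rail between -0.008 and 0.008 m and angle between canister_c's own z axis and vertical below 0.06 rad) and (z of canister_b in the frame of dryer_rail between 0.006 and 0.0135 m and x of canister_b in the frame of dryer_rail between -0.008 and 0.008 m and angle between canister_b's own z axis and vertical below 0.06 rad) and angle between canister_a's own z axis and vertical below 0.35 rad and linear speed of canister_a below 0.05 m/s and contact force between each of canister_b, canister_c and dryer_rail below 3.6 N) or (z of canister_b in the frame of dryer_rail above 0.095 m and contact force between canister_b and the fingers above 1 N and contact force between canister_b and dryer_rail below 0.1 N and contact force between canister_b and canister_a below 0.1 N and contact force between canister_b and canister_c below 0.1 N and (z of canister_a in the frame of dryer_rail between 0.006 and 0.0135 m and x of canister_a in the frame of dryer_rail between -0.008 and 0.008 m and angle between canister_a's own z axis and vertical below 0.06 rad) and (z of canister_c in the frame of dryer_rail between 0.006 and 0.0135 m and x of canister_c in the frame of dryer_rail between -0.008 and 0.008 m and angle between canister_c's own z axis and vertical below 0.06 rad) and angle between canister_b's own z axis and vertical below 0.35 rad and linear speed of canister_b below 0.05 m/s and contact force between each of canister_a, canister_c and dryer_rail below 3.6 N) or (z of canister_c in the frame of dryer_rail above 0.095 m and contact force between canister_c and the fingers above 1 N and contact force between canister_c and dryer_rail below 0.1 N and contact force between canister_c and canister_a below 0.1 N and contact force between canister_c and canister_b below 0.1 N and (z of canister_a in the frame of dryer_rail between 0.006 and 0.0135 m and x of canister_a in the frame of dryer_rail between -0.008 and 0.008 m and angle between canister_a's own z axis and vertical below 0.06 rad) and (z of canister_b in the frame of dryer_rail between 0.006 and 0.0135 m and x of canister_b in the frame of dryer_rail between -0.008 and 0.008 m and angle between canister_b's own z axis and vertical below 0.06 rad) and angle between canister_c's own z axis and vertical below 0.35 rad and linear speed of canister_c below 0.05 m/s and contact force between each of canister_a, canister_b and dryer_rail below 3.6 N))); the arm keeps its last pose, push and grip.
It fails at once if a canister is tipped by more than 35 degrees (angle between any of canister_a, canister_b, canister_c's own z axis and vertical above 0.6 rad).
It fails at once if a bystander (torch, contactor, spanner) is moved by more than 3 cm (distance of any of torch, contactor, spanner_13 from where it was at the start of the episode above 0.03 m).
It also fails if it takes over 67 s, if anything falls off the work surface, if the arm or the gripper's body presses on something with over 40 N, if the wrist force passes 120 N, or if a joint passes its speed limit or range.

## Working session

There is one attempt and no reset: what is moved stays moved. The work goes in short steps, Python scripts to look and compute and a tool call to move; the robot and the scene stay as the last step left them, time stands still between calls to the robot, and variables do not carry over. Pictures are saved under pics/ and viewed, at most 10 in all, crops included, and the job is handed in when it is done.

Besides the shell and the picture viewer there is one more tool, called after ">>>" as a command line: name --argument value ..., lists and objects as JSON in quotes. apply_moves: Moves the arm, as the interface text tells. Its arguments: {"type":"object","properties":{"moves":{"type":"array"},"hand":{"type":"number"}},"required":["moves"]}

```bash
mkdir -p pics; cat > h.py <<'E'
from station import r, imaging, models
import numpy as np, cv2
def ray(p,uv):
    u=cv2.undistortPoints(np.array([[uv]],float),np.array(p["intrinsics"]),np.array(p["dist"]))[0,0]
    return np.array(p["eye"]),np.array(p["orientation"])@np.array([u[0],u[1],1])
def at_z(p,uv,z):
    e,d=ray(p,uv); return e+d*(z-e[2])/d[2]
def tri(rs):
    A=np.zeros((3,3));b=np.zeros(3)
    for e,d in rs:
        d=d/np.linalg.norm(d);P=np.eye(3)-np.outer(d,d);A+=P;b+=P@e
    return np.linalg.solve(A,b)
def proj(p,X):
    R=np.array(p["orientation"]);q=R.T@(np.array(X)-p["eye"])
    return cv2.projectPoints(q.reshape(1,1,3),np.zeros(3),np.zeros(3),np.array(p["intrinsics"]),np.array(p["dist"]))[0].ravel()
E
python3 - <<'E'
from h import *
ims=[]
for n in ("side","top"):
    p=imaging.capture(n); ims.append(p["frame"])
    print(n,np.round(p["eye"],3),np.round(p["orientation"],3).tolist())
    for t in ("dryer_rail","seat_left","seat_middle","seat_right","canister_a"):
        for d in models.place_of(p,t)[:5]: print(t,np.round(np.array(d["at"])*[512,384],1),round(d["confidence"],2))
    cv2.imwrite(f"pics/{n}.png",cv2.resize(p["frame"],(768,576)))
s=r.sense(); print(s["time_s"],np.round(s["tcp_pos"],4),np.round(s["ee_rot"],3),np.round(s["wrist_force"],2),s["gripper_width"],r.pinch_z)
E
```

```text
side [0.187 0.683 0.594] [[-0.864, -0.315, 0.392], [-0.503, 0.557, -0.661], [-0.01, -0.768, -0.64]]
dryer_rail [259.8 173.6] 0.69
seat_left [233.  182.7] 0.57
seat_middle [254.9 167.7] 0.74
seat_right [275.  151.1] 0.65
canister_a [235.1 192.7] 0.85
canister_a [234.2 148.1] 0.78
canister_a [278.4 157.6] 0.68
canister_a [263.4 133.9] 0.64
canister_a [320.9 156.9] 0.57
top [0.465 0.109 0.956] [[-0.027, -0.998, 0.063], [-1.0, 0.028, 0.008], [-0.01, -0.062, -0.998]]
dryer_rail [291.1 173.2] 0.86
seat_left [251.  172.5] 0.66
seat_middle [290.  177.3] 0.62
seat_right [183.9 168.1] 0.65
seat_right [323.9 179.3] 0.61
canister_a [300.4 218.4] 0.97
canister_a [352.2 216.4] 0.73
canister_a [251.7 172.9] 0.68
canister_a [315.2 132.5] 0.65
canister_a [292.6 176.8] 0.63
0.6 [ 0.2644 -0.5663  0.2226] [[-0.906 -0.423  0.   ]
 [-0.423  0.906  0.   ]
 [-0.     0.    -1.   ]] [ 0.52  0.45 -0.26] 0.9997955597467568 0.0187
```

View pics/side.png

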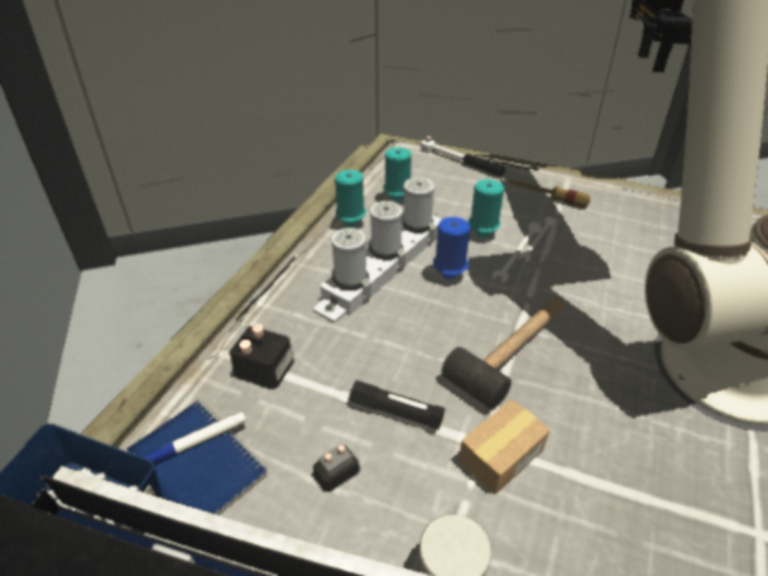

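View pics/top.png

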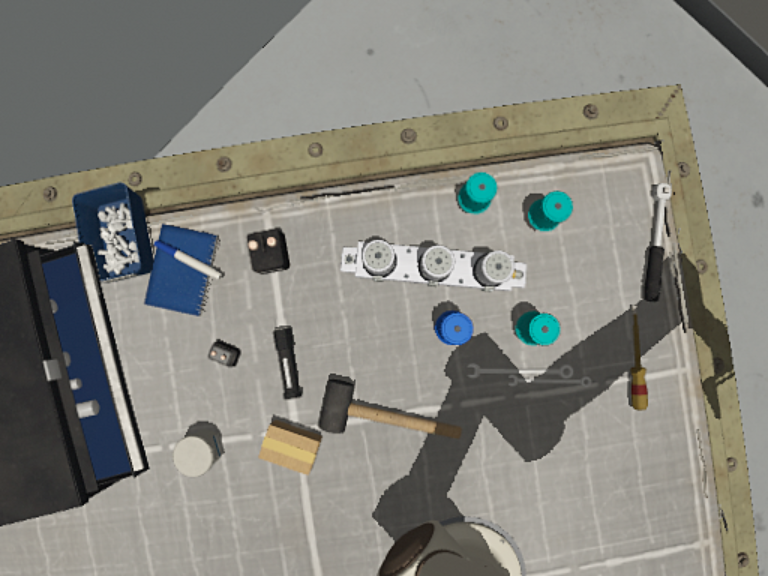

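The rail lies across the top view, with the caps at about (253,171), (291,175) and (332,178) in native pixels. A blue look-alike stands in front of it (304,218), and turquoise ones stand behind and in front. Next I'll refine the positions.

```bash
cat > m.py <<'E'
from h import *
T=imaging.capture("top");S=imaging.capture("side")
for k,a,b in (("L",(251,172.5),(233,182.7)),("M",(290,177.3),(254.9,167.7)),("R",(323.9,179.3),(275,151.1))):
    print(k,np.round(tri([ray(T,a),ray(S,b)]),4),"z=.03:",np.round(at_z(T,a,.03),4),np.round(at_z(S,b,.03),4))
g=cv2.cvtColor(cv2.resize(T["frame"],None,fx=4,fy=4,interpolation=cv2.INTER_CUBIC)[600:800,920:1400],cv2.COLOR_BGR2GRAY)
c=cv2.HoughCircles(g,cv2.HOUGH_GRADIENT,1.0,100,param1=120,param2=18,minRadius=36,maxRadius=56)
for x,y,q in c[0]:
    uv=((x+920+.5)/4-.5,(y+600+.5)/4-.5); print(np.round(uv,1),q/4,np.round(at_z(T,uv,.115),4))
for p,n in ((T,"top"),(S,"side")):
    for d in models.cut_out(p,"canister_a")[:8]:
        e=np.array(d["extent"])*[512,384,512,384]; col=p["frame"][d["region"]].mean(0)
        print(n,round(d["confidence"],2),np.round(e,0),np.round(col))
cv2.imwrite("pics/c.png",cv2.resize(T["frame"][140:240,220:380],None,fx=5,fy=5,interpolation=cv2.INTER_CUBIC))
E
python3 m.py
```

```text
L [0.5607 0.1379 0.0433] z=.03: [0.5632 0.139  0.03  ] [0.5686 0.1243 0.03  ]
M [0.5517 0.04   0.0252] z=.03: [0.5479 0.0387 0.03  ] [0.552 0.047 0.03 ]
R [ 0.5422 -0.0488  0.026 ] z=.03: [ 0.5404 -0.0488  0.03  ] [ 0.5413 -0.0429  0.03  ]
[252.5 173. ] 11.65 [0.5529 0.1327 0.115 ]
[289.8 176. ] 11.9 [0.5434 0.0456 0.115 ]
[332.  177.2] 10.825 [ 0.5377 -0.0537  0.115 ]
top 0.89 [315. 170.  28.  19.] [149. 154. 154.]
top 0.89 [345. 206.  32.  26.] [133. 139.  15.]
top 0.69 [351. 127.  31.  24.] [127. 133.  10.]
top 0.66 [305. 115.  27.  28.] [136. 142.   7.]
top 0.62 [242. 158.  23.  28.] [157. 161. 161.]
top 0.62 [287. 206.  32.  24.] [168. 101.  54.]
top 0.57 [279. 163.  25.  24.] [162. 166. 166.]
side 0.98 [224. 116.  17.  38.] [ 93. 103.  46.]
side 0.96 [270. 120.  17.  36.] [114. 121. 120.]
side 0.81 [258.  98.  17.  38.] [ 98. 108.  59.]
side 0.75 [288. 144.  25.  42.] [114.  70.  53.]
side 0.61 [312. 122.  21.  35.] [ 96. 106.  52.]
side 0.6 [245. 136.  23.  38.] [117. 124. 124.]
side 0.57 [220. 149.  24.  45.] [120. 128. 128.]
```

View pics/c.png

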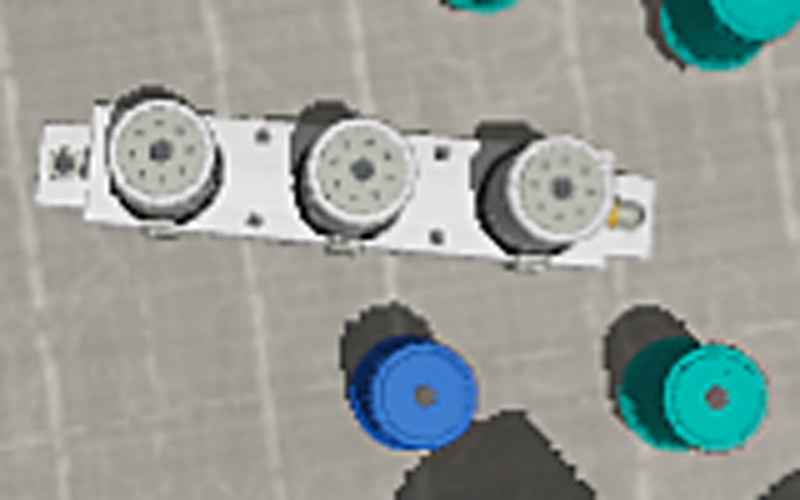

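The crop shows the cap centres at (161,151), (364,169) and (563,187), and the blue cap at (425,395).

```bash
cat > m2.py <<'E'
from h import *
from scipy.optimize import least_squares
T=imaging.capture("top")
P=[]
for c in ((161,151),(364,169),(563,187),(425,395),(716,397)):
    uv=(220+(c[0]+.5)/5-.5,140+(c[1]+.5)/5-.5); P.append(at_z(T,uv,.115 if len(P)<3 else .105)); print(np.round(uv,1),np.round(P[-1],4))
P=np.array(P);print("spacing",np.linalg.norm(np.diff(P[:3],axis=0),axis=1),"yaw",np.degrees(np.arctan2(-(P[0]-P[2])[0],(P[0]-P[2])[1])))
for k in ("top","side"):
  p=imaging.capture(k)
  for q in P[:3]: print(k,np.round(proj(p,q),1))
E
python3 m2.py
```

```text
[251.8 169.8] [0.5605 0.1341 0.115 ]
[292.4 173.4] [0.5494 0.0391 0.115 ]
[332.2 177. ] [ 0.5383 -0.0542  0.115 ]
[304.6 218.6] [0.4426 0.013  0.105 ]
[362.8 219. ] [ 0.4375 -0.1252  0.105 ]
spacing [0.09565676 0.09397064] yaw -6.722097053378778
top [251.8 169.8]
top [292.4 173.4]
top [332.2 177. ]
side [232.1 157.1]
side [257.4 138.1]
side [279.1 121.9]
```

>>> apply_moves --moves '[[[0, 0, 0], -6.5], [[0, 0, 0], -6.5], [[0, 0, 0], -6.5], [[0, 0, 0], -6.5], [[0, 0, 0], -6.5]]' --hand 0.087

```text
time_s: 1.37
tcp_pos: [0.2644, -0.5663, 0.2225]
ee_rot: [[-0.532, -0.847, -0.0], [-0.847, 0.532, 0.0], [-0.0, 0.0, -1.0]]
wrist_force: [0.1, 1.1, -0.8]
gripper_width: 1.003
gripper_force: 0.0
```

>>> apply_moves --moves '[[[0, 0, 0], -6.5], [[0, 0, 0], -6.5], [[0, 0, 0], -6.5], [[0, 0, 0], -6.3], [[0, 0, 0], 0]]'

```text
time_s: 1.78
tcp_pos: [0.2645, -0.5663, 0.2226]
ee_rot: [[-0.114, -0.993, 0.0], [-0.993, 0.114, -0.0], [0.0, -0.0, -1.0]]
wrist_force: [-0.7, 0.4, 0.5]
gripper_width: 0.998
gripper_force: 0.0
```

>>> apply_moves --moves '[[[-0.036, -0.01, 0], 0], [[-0.036, -0.01, 0], 0], [[-0.036, -0.01, 0], 0], [[-0.036, -0.01, 0], 0], [[-0.036, -0.01, 0], 0]]'

```text
time_s: 2.2
tcp_pos: [0.3353, -0.3918, 0.2226]
ee_rot: [[-0.12, -0.993, 0.0], [-0.993, 0.12, -0.0], [0.0, -0.0, -1.0]]
wrist_force: [0.7, 0.3, 0.7]
gripper_width: 1.0
gripper_force: 0.0
```

>>> apply_moves --moves '[[[-0.036, -0.01, 0], 0], [[-0.036, -0.01, 0], 0], [[-0.036, -0.01, 0], 0], [[-0.036, -0.01, 0], 0], [[-0.036, -0.01, 0], 0]]'

```text
time_s: 2.62
tcp_pos: [0.4059, -0.2187, 0.223]
ee_rot: [[-0.12, -0.993, 0.001], [-0.993, 0.12, -0.0], [0.0, -0.001, -1.0]]
wrist_force: [-0.2, -0.5, 0.5]
gripper_width: 1.004
gripper_force: 0.0
```

>>> apply_moves --moves '[[[-0.036, -0.01, 0], 0], [[-0.036, -0.01, 0], 0], [[-0.036, -0.01, 0], 0], [[-0.036, -0.01, 0], 0], [[-0.036, -0.01, 0], 0]]'

```text
time_s: 3.03
tcp_pos: [0.4765, -0.0455, 0.223]
ee_rot: [[-0.119, -0.993, 0.001], [-0.993, 0.119, 0.0], [-0.0, -0.001, -1.0]]
wrist_force: [0.0, -0.5, 1.0]
gripper_width: 0.999
gripper_force: 0.0
```

>>> apply_moves --moves '[[[-0.036, -0.01, 0], 0], [[-0.036, -0.01, 0], 0], [[-0.036, -0.01, 0], 0], [[-0.036, -0.01, 0], 0], [[0, 0, 0], 0]]'

```text
time_s: 3.45
tcp_pos: [0.5352, 0.096, 0.2223]
ee_rot: [[-0.114, -0.993, 0.002], [-0.993, 0.114, 0.001], [-0.001, -0.002, -1.0]]
wrist_force: [-0.4, -0.4, -0.3]
gripper_width: 1.001
gripper_force: 0.0
```

```bash
cat > w.py <<'E'
from h import *
import sys
p=imaging.capture("wrist"); s=r.sense()
print(s["time_s"],np.round(s["tcp_pos"],4),np.round(s["wrist_force"],2),np.round(p["eye"],3))
for q in ((.5605,.1341),(.5494,.0391),(.5383,-.0542)): print(np.round(proj(p,(*q,.115)),1))
cv2.imwrite(f"pics/{sys.argv[1]}.png",cv2.resize(p["frame"],(768,576)))
np.save("w.npy",p,allow_pickle=True)
E
python3 w.py w1
```

```text
3.5 [0.5336 0.0938 0.2221] [ 0.22 -0.51  0.17] [0.527 0.032 0.385]
[238.3 227.5]
[236.9 133.1]
[235.8  26. ]
```

View pics/w1.png

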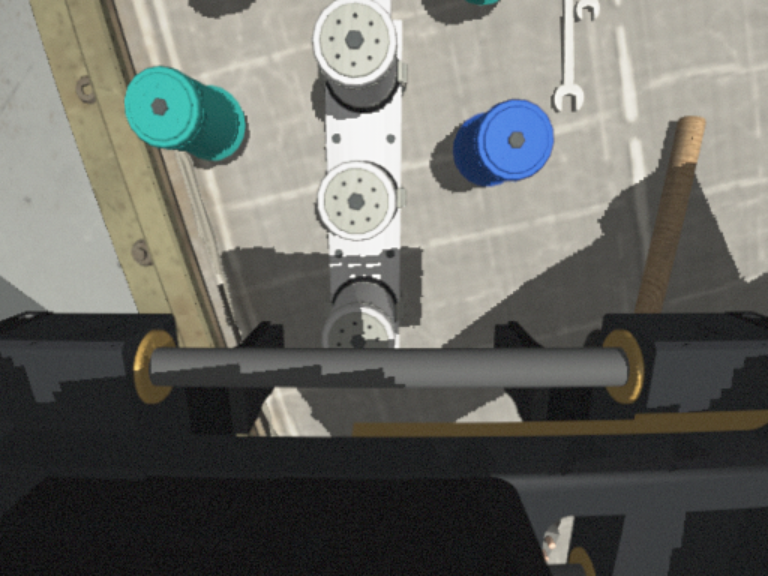

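The wrist view has the cap hexes at (359,341), (356,201) and (354,39), which is within 1 px of the prediction. I'm moving over the left canister.

>>> apply_moves --moves '[[[-0.02, -0.011, 0], 0], [[-0.023, -0.011, 0], 0], [[0, 0, 0.02], 0], [[0, 0, 0.02], 0], [[0, 0, 0], 0]]'

```text
time_s: 3.92
tcp_pos: [0.5566, 0.1297, 0.1785]
ee_rot: [[-0.12, -0.993, -0.008], [-0.993, 0.12, -0.003], [0.004, 0.008, -1.0]]
wrist_force: [-1.2, -0.9, -1.7]
gripper_width: 1.002
gripper_force: 0.0
```

>>> apply_moves --moves '[[[0, 0, 0], 0], [[0, 0, 0], 0]]'

```text
time_s: 4.08
tcp_pos: [0.56, 0.1306, 0.1838]
ee_rot: [[-0.117, -0.993, 0.002], [-0.993, 0.117, 0.0], [-0.0, -0.002, -1.0]]
wrist_force: [-0.1, 0.3, -0.0]
gripper_width: 1.0
gripper_force: 0.0
```

>>> apply_moves --moves '[[[-0.0035, -0.001, 0.02], 0], [[0, 0, 0.02], 0], [[0, 0, 0.02], 0], [[0, 0, 0.02], 0], [[0, 0, 0.015], 0]]'

```text
time_s: 4.5
tcp_pos: [0.5613, 0.1343, 0.0879]
ee_rot: [[-0.117, -0.993, 0.002], [-0.993, 0.117, 0.001], [-0.001, -0.001, -1.0]]
wrist_force: [0.2, 0.0, -0.1]
gripper_width: 0.998
gripper_force: 0.0
```

>>> apply_moves --moves '[[[0, 0, 0.01], 0], [[0, 0, 0.007], 0], [[0, 0, 0], 0], [[0, 0, 0], 0], [[0, 0, 0], 0]]'

```text
time_s: 4.92
tcp_pos: [0.5618, 0.1348, 0.0718]
ee_rot: [[-0.116, -0.993, 0.002], [-0.993, 0.116, 0.001], [-0.001, -0.002, -1.0]]
wrist_force: [1.1, 0.0, -1.0]
gripper_width: 1.001
gripper_force: 0.0
```

```bash
python3 - <<'E'
from h import *
s=r.sense(); print(s["time_s"],np.round(s["tcp_pos"],4),np.round(s["wrist_force"],2),np.round(s["joint_velocities"],2))
p=imaging.capture("side");cv2.imwrite("pics/s2.png",cv2.resize(p["frame"][90:250,150:390],None,fx=3,fy=3,interpolation=cv2.INTER_CUBIC))
E
```

```text
4.9167 [0.5618 0.1348 0.0718] [ 1.09  0.05 -1.  ] [ 0.02 -0.18 -0.08 -0.1   0.03  0.04]
```

View pics/s2.png

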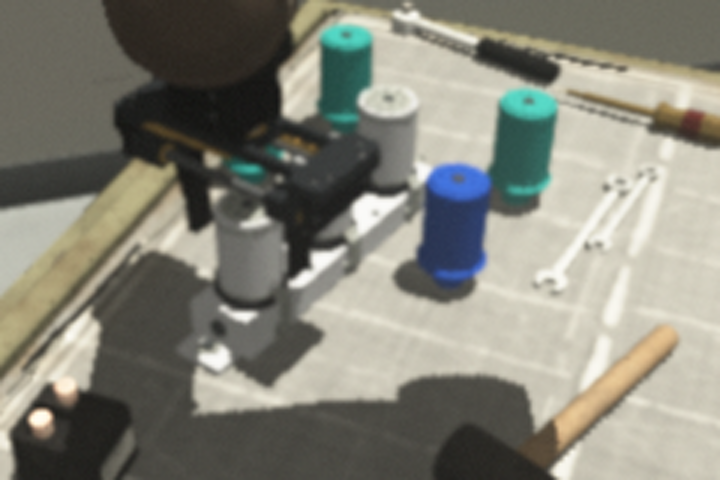

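The fingers straddle the left can, at about (250,240) in the crop. I'm closing the gripper.

>>> apply_moves --moves '[[[0, 0, 0], 0], [[0, 0, 0], 0], [[0, 0, 0], 0], [[0, 0, 0], 0], [[0, 0, 0], 0]]' --hand 0.03

```text
time_s: 5.38
tcp_pos: [0.5609, 0.1345, 0.0707]
ee_rot: [[-0.116, -0.993, 0.0], [-0.993, 0.116, 0.0], [-0.0, -0.0, -1.0]]
wrist_force: [-0.2, -0.7, -0.3]
gripper_width: 0.706
gripper_force: 0.0
```

>>> apply_moves --moves '[[[0, 0, 0], 0], [[0, 0, 0], 0], [[0, 0, 0], 0]]'

```text
time_s: 5.63
tcp_pos: [0.561, 0.1345, 0.0706]
ee_rot: [[-0.116, -0.993, 0.0], [-0.993, 0.116, 0.0], [-0.0, -0.0, -1.0]]
wrist_force: [-0.6, -0.6, 0.4]
gripper_width: 0.592
gripper_force: 30.0
```

>>> apply_moves --moves '[[[0, 0, -0.002], 0], [[0, 0, -0.002], 0], [[0, 0, -0.002], 0], [[0, 0, -0.002], 0], [[0, 0, -0.002], 0]]'

```text
time_s: 6.05
tcp_pos: [0.5604, 0.1342, 0.0806]
ee_rot: [[-0.116, -0.993, -0.002], [-0.993, 0.116, -0.001], [0.001, 0.001, -1.0]]
wrist_force: [-1.0, 0.6, -2.9]
gripper_width: 0.596
gripper_force: 30.0
```

>>> apply_moves --moves '[[[0, 0, -0.004], 0], [[0, 0, -0.004], 0], [[0, 0, -0.004], 0], [[0, 0, -0.006], 0], [[0, 0, -0.008], 0]]'

```text
time_s: 6.47
tcp_pos: [0.5606, 0.1344, 0.1071]
ee_rot: [[-0.116, -0.993, -0.001], [-0.993, 0.116, -0.0], [0.0, 0.001, -1.0]]
wrist_force: [0.0, -0.1, -1.6]
gripper_width: 0.591
gripper_force: 30.0
```

>>> apply_moves --moves '[[[0, 0, -0.007], 0], [[0, 0, -0.003], 0], [[0, 0, 0], 0], [[0, 0, 0], 0], [[0, 0, 0], 0]]'

```text
time_s: 6.88
tcp_pos: [0.5605, 0.1344, 0.1162]
ee_rot: [[-0.116, -0.993, -0.001], [-0.993, 0.116, -0.0], [0.0, 0.001, -1.0]]
wrist_force: [0.5, 0.5, -2.1]
gripper_width: 0.592
gripper_force: 30.0
```

>>> apply_moves --moves '[[[0, 0, 0], 0], [[0, 0, 0], 0], [[0, 0, 0], 0]]'

```text
time_s: 7.13
tcp_pos: [0.5607, 0.1344, 0.1162]
ee_rot: [[-0.116, -0.993, -0.001], [-0.993, 0.116, -0.0], [0.0, 0.001, -1.0]]
wrist_force: [1.1, -0.5, -2.1]
gripper_width: 0.592
gripper_force: 30.0
```

>>> apply_moves --moves '[[[0, 0, 0], 0]]'

```text
time_s: 7.22
tcp_pos: [0.5608, 0.1345, 0.1163]
ee_rot: [[-0.116, -0.993, -0.0], [-0.993, 0.116, -0.0], [0.0, 0.0, -1.0]]
wrist_force: [-0.1, -0.6, -2.4]
gripper_width: 0.589
gripper_force: 30.0
```

>>> apply_moves --moves '[[[0, 0, 0], 0]]'

```text
time_s: 7.3
tcp_pos: [0.5608, 0.1345, 0.1164]
ee_rot: [[-0.116, -0.993, -0.0], [-0.993, 0.116, -0.0], [0.0, 0.0, -1.0]]
wrist_force: [0.0, -0.1, -2.4]
gripper_width: 0.593
gripper_force: 30.0
```

>>> apply_moves --moves '[[[0, 0, -0.005], 0], [[0, 0, -0.005], 0], [[0, 0, 0], 0], [[0, 0, 0], 0], [[0, 0, 0], 0]]'

```text
time_s: 7.72
tcp_pos: [0.5608, 0.1345, 0.1267]
ee_rot: [[-0.116, -0.993, 0.0], [-0.993, 0.116, 0.0], [-0.0, -0.0, -1.0]]
wrist_force: [-0.3, -0.2, -2.4]
gripper_width: 0.592
gripper_force: 30.0
```

```bash
python3 - <<'E'
from h import *
F=[]
for i in range(4):
    p=imaging.capture("side");s=r.sense();F.append(s["wrist_force"])
print(s["tcp_pos"],np.mean(F,0))
R=np.array([.561,.1345])
im=cv2.resize(p["frame"][110:230,170:330],None,fx=5,fy=5,interpolation=cv2.INTER_CUBIC)
for z in (.0655,.0855,.0955,.1705):   # expected underside, collar bottom/top, top with no slip
    u=proj(p,(*R,z));c=((u-[170,110])*5).astype(int);print(z,np.round(u,1));cv2.drawMarker(im,c.tolist(),(0,0,255),0,10)
cv2.imwrite("pics/s3.png",im)
E
```

```text
[0.56073485 0.13444995 0.12637642] [ 0.50103489 -0.11957378 -2.23750163]
0.0655 [232.8 174.4]
0.0855 [232.4 167.6]
0.0955 [232.2 164.1]
0.1705 [230.7 136. ]
```

View pics/s3.png

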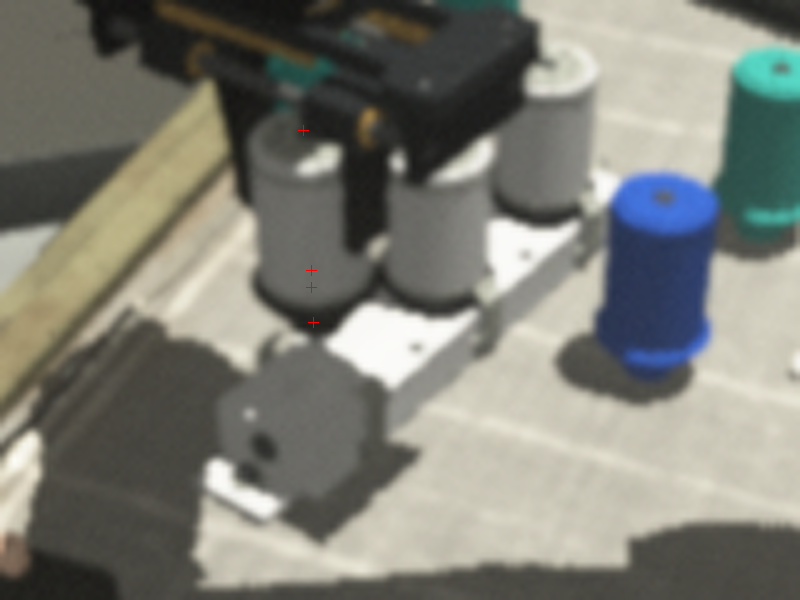

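The left canister hangs clear at about (315,210), with no slip, and weighs about 2.2 N, so it's dry. I'm pressing it back.

>>> apply_moves --moves '[[[0, 0, 0.006], 0], [[0, 0, 0.007], 0], [[0, 0, 0.007], 0], [[0, 0, 0.006], 0], [[0, 0, 0.004], 0]]'

```text
time_s: 8.33
tcp_pos: [0.5602, 0.1342, 0.095]
ee_rot: [[-0.116, -0.993, -0.002], [-0.993, 0.116, -0.001], [0.001, 0.002, -1.0]]
wrist_force: [-0.7, 0.2, -3.3]
gripper_width: 0.59
gripper_force: 30.0
```

>>> apply_moves --moves '[[[0, 0, 0.003], 0], [[0, 0, 0.002], 0], [[0, 0, 0.002], 0], [[0, 0, 0.002], 0], [[0, 0, 0.002], 0]]'

```text
time_s: 8.75
tcp_pos: [0.5611, 0.1346, 0.0856]
ee_rot: [[-0.116, -0.993, 0.001], [-0.993, 0.116, 0.0], [-0.0, -0.001, -1.0]]
wrist_force: [0.9, -1.2, -1.6]
gripper_width: 0.59
gripper_force: 30.0
```

>>> apply_moves --moves '[[[0, 0, 0.002], 0], [[0, 0, 0.002], 0], [[0, 0, 0.002], 0], [[0, 0, 0.002], 0], [[0, 0, 0.002], 0]]'

```text
time_s: 9.17
tcp_pos: [0.5622, 0.135, 0.0773]
ee_rot: [[-0.115, -0.993, 0.003], [-0.993, 0.115, 0.001], [-0.001, -0.003, -1.0]]
wrist_force: [-0.8, 0.3, -1.4]
gripper_width: 0.593
gripper_force: 30.0
```

>>> apply_moves --moves '[[[0, 0, 0.002], 0], [[0, 0, 0.002], 0], [[0, 0, 0.0015], 0], [[0, 0, 0], 0], [[0, 0, 0], 0]]'

```text
time_s: 9.58
tcp_pos: [0.5605, 0.1345, 0.0705]
ee_rot: [[-0.116, -0.993, -0.001], [-0.993, 0.116, -0.0], [0.0, 0.001, -1.0]]
wrist_force: [-2.3, 0.6, 5.5]
gripper_width: 0.592
gripper_force: 30.0
```

>>> apply_moves --moves '[[[0, 0, 0.001], 0], [[0, 0, 0.001], 0], [[0, 0, 0], 0], [[0, 0, 0], 0]]'

```text
time_s: 9.92
tcp_pos: [0.5606, 0.1345, 0.0705]
ee_rot: [[-0.116, -0.993, -0.0], [-0.993, 0.116, -0.001], [0.001, 0.0, -1.0]]
wrist_force: [-5.7, 0.3, 15.0]
gripper_width: 0.589
gripper_force: 30.0
```

>>> apply_moves --moves '[[[0, 0, -0.001], 0], [[0, 0, -0.001], 0], [[0, 0, 0], 0], [[0, 0, 0], 0]]'

```text
time_s: 10.25
tcp_pos: [0.5606, 0.1345, 0.0705]
ee_rot: [[-0.116, -0.993, -0.001], [-0.993, 0.116, -0.0], [0.0, 0.001, -1.0]]
wrist_force: [-3.6, 0.3, 6.6]
gripper_width: 0.586
gripper_force: 30.0
```

>>> apply_moves --moves '[[[0, 0, -0.0015], 0], [[0, 0, 0], 0], [[0, 0, 0], 0], [[0, 0, 0], 0], [[0, 0, 0], 0]]' --hand 0.087

```text
time_s: 10.67
tcp_pos: [0.5609, 0.1344, 0.0712]
ee_rot: [[-0.116, -0.993, -0.0], [-0.993, 0.116, -0.0], [0.0, 0.0, -1.0]]
wrist_force: [-0.6, 0.1, -0.3]
gripper_width: 0.89
gripper_force: 0.0
```

>>> apply_moves --moves '[[[0, 0, 0], 0], [[0, 0, 0], 0], [[0, 0, 0], 0], [[0, 0, 0], 0]]'

```text
time_s: 11.0
tcp_pos: [0.5609, 0.1345, 0.0715]
ee_rot: [[-0.116, -0.993, 0.0], [-0.993, 0.116, -0.0], [0.0, -0.0, -1.0]]
wrist_force: [0.5, 0.3, 0.3]
gripper_width: 0.996
gripper_force: 0.0
```

```bash
python3 - <<'E'
from h import *
p=imaging.capture("top");s=r.sense();print(s["time_s"],np.round(s["tcp_pos"],4),np.round(s["wrist_force"],2),s["gripper_width"])
E
```

```text
11.05 [0.5609 0.1345 0.0716] [-0.18  0.25  0.55] 0.9964717524863422
```

>>> apply_moves --moves '[[[0.01, 0, 0], 0], [[0.015, 0, 0], 0], [[0.02, 0, 0], 0], [[0.02, 0, 0], 0], [[0.015, 0, 0], 0]]'

```text
time_s: 11.47
tcp_pos: [0.5506, 0.0526, 0.0715]
ee_rot: [[-0.117, -0.993, -0.001], [-0.993, 0.117, -0.0], [0.0, 0.001, -1.0]]
wrist_force: [-0.9, -0.4, 0.4]
gripper_width: 0.996
gripper_force: 0.0
```

>>> apply_moves --moves '[[[0.01, 0, 0], 0], [[0.005, 0, 0], 0], [[0, 0, 0], 0], [[0, 0, 0], 0], [[0, 0, 0], 0]]'

```text
time_s: 11.88
tcp_pos: [0.5501, 0.0407, 0.0716]
ee_rot: [[-0.116, -0.993, 0.0], [-0.993, 0.116, 0.0], [-0.0, -0.0, -1.0]]
wrist_force: [0.9, 0.9, 0.6]
gripper_width: 1.0
gripper_force: 0.0
```

>>> apply_moves --moves '[[[0, 0, 0], 0], [[0, 0, 0], 0]]'

```text
time_s: 12.05
tcp_pos: [0.55, 0.0408, 0.0715]
ee_rot: [[-0.115, -0.993, 0.0], [-0.993, 0.115, 0.0], [-0.0, -0.0, -1.0]]
wrist_force: [-0.1, -0.4, 0.1]
gripper_width: 1.0
gripper_force: 0.0
```

>>> apply_moves --moves '[[[0.001, 0, 0], 0], [[0, 0, 0], 0], [[0, 0, 0], 0], [[0, 0, 0], 0], [[0, 0, 0], 0]]' --hand 0.03

```text
time_s: 12.47
tcp_pos: [0.5497, 0.0392, 0.0715]
ee_rot: [[-0.116, -0.993, -0.0], [-0.993, 0.116, -0.0], [0.0, 0.0, -1.0]]
wrist_force: [-0.6, 0.5, 0.3]
gripper_width: 0.706
gripper_force: 0.0
```

>>> apply_moves --moves '[[[0, 0, 0], 0], [[0, 0, 0], 0], [[0, 0, 0], 0], [[0, 0, 0], 0]]'

```text
time_s: 12.8
tcp_pos: [0.5498, 0.0392, 0.0716]
ee_rot: [[-0.116, -0.993, 0.0], [-0.993, 0.116, 0.0], [-0.0, -0.0, -1.0]]
wrist_force: [0.1, -0.5, -1.0]
gripper_width: 0.591
gripper_force: 30.0
```

>>> apply_moves --moves '[[[0, 0, -0.002], 0], [[0, 0, -0.002], 0], [[0, 0, -0.002], 0], [[0, 0, -0.002], 0], [[0, 0, -0.002], 0]]'

```text
time_s: 13.22
tcp_pos: [0.5491, 0.0389, 0.0816]
ee_rot: [[-0.116, -0.993, -0.002], [-0.993, 0.116, -0.001], [0.001, 0.002, -1.0]]
wrist_force: [-1.0, -0.3, -3.1]
gripper_width: 0.59
gripper_force: 30.0
```

>>> apply_moves --moves '[[[0, 0, -0.004], 0], [[0, 0, -0.004], 0], [[0, 0, -0.004], 0], [[0, 0, -0.006], 0], [[0, 0, -0.008], 0]]'

```text
time_s: 13.63
tcp_pos: [0.5495, 0.0391, 0.1081]
ee_rot: [[-0.116, -0.993, -0.001], [-0.993, 0.116, -0.0], [0.0, 0.0, -1.0]]
wrist_force: [0.6, 0.6, -2.7]
gripper_width: 0.59
gripper_force: 30.0
```

>>> apply_moves --moves '[[[0, 0, -0.008], 0], [[0, 0, -0.007], 0], [[0, 0, -0.005], 0], [[0, 0, 0], 0], [[0, 0, 0], 0]]'

```text
time_s: 14.05
tcp_pos: [0.5497, 0.0392, 0.1279]
ee_rot: [[-0.116, -0.993, 0.001], [-0.993, 0.116, 0.0], [-0.0, -0.001, -1.0]]
wrist_force: [0.1, -0.7, -1.4]
gripper_width: 0.59
gripper_force: 30.0
```

>>> apply_moves --moves '[[[0, 0, 0], 0], [[0, 0, 0], 0], [[0, 0, 0], 0]]'

```text
time_s: 14.3
tcp_pos: [0.5494, 0.039, 0.127]
ee_rot: [[-0.116, -0.993, -0.001], [-0.993, 0.116, -0.0], [0.0, 0.001, -1.0]]
wrist_force: [-0.1, 0.2, -2.4]
gripper_width: 0.59
gripper_force: 30.0
```

```bash
cat > f.py <<'E'
from h import *
F=[]
for i in range(4):
    p=imaging.capture("side");s=r.sense();F.append(s["wrist_force"])
print(s["time_s"],s["tcp_pos"],np.mean(F,0))
E
python3 f.py
```

```text
14.5 [0.54965408 0.03914162 0.1273275 ] [ 0.12297291 -0.17281029 -2.70986354]
```

>>> apply_moves --moves '[[[0, 0, 0.006], 0], [[0, 0, 0.007], 0], [[0, 0, 0.007], 0], [[0, 0, 0.006], 0], [[0, 0, 0.004], 0]]'

```text
time_s: 14.92
tcp_pos: [0.549, 0.039, 0.0961]
ee_rot: [[-0.116, -0.993, -0.002], [-0.993, 0.116, -0.001], [0.001, 0.002, -1.0]]
wrist_force: [0.2, 0.2, -1.4]
gripper_width: 0.592
gripper_force: 30.0
```

>>> apply_moves --moves '[[[0, 0, 0.003], 0], [[0, 0, 0.002], 0], [[0, 0, 0.002], 0], [[0, 0, 0.002], 0], [[0, 0, 0.002], 0]]'

```text
time_s: 15.33
tcp_pos: [0.5499, 0.0392, 0.0866]
ee_rot: [[-0.116, -0.993, 0.001], [-0.993, 0.116, 0.0], [-0.0, -0.001, -1.0]]
wrist_force: [0.5, 0.8, -2.2]
gripper_width: 0.593
gripper_force: 30.0
```

>>> apply_moves --moves '[[[0, 0, 0.002], 0], [[0, 0, 0.002], 0], [[0, 0, 0.002], 0], [[0, 0, 0.002], 0], [[0, 0, 0.002], 0]]'

```text
time_s: 15.75
tcp_pos: [0.5509, 0.0394, 0.0781]
ee_rot: [[-0.115, -0.993, 0.003], [-0.993, 0.115, 0.0], [-0.001, -0.003, -1.0]]
wrist_force: [-1.7, 1.2, 6.1]
gripper_width: 0.592
gripper_force: 30.0
```

>>> apply_moves --moves '[[[0, 0, 0.002], 0], [[0, 0, 0.002], 0], [[0, 0, 0.0015], 0], [[0, 0, 0.001], 0], [[0, 0, 0.001], 0]]'

```text
time_s: 16.17
tcp_pos: [0.5495, 0.0392, 0.0715]
ee_rot: [[-0.115, -0.993, -0.001], [-0.993, 0.115, -0.001], [0.001, 0.0, -1.0]]
wrist_force: [-8.6, 2.0, 21.7]
gripper_width: 0.589
gripper_force: 30.0
```

>>> apply_moves --moves '[[[0, 0, 0], 0], [[0, 0, 0], 0], [[0, 0, 0], 0]]'

```text
time_s: 16.42
tcp_pos: [0.5495, 0.0392, 0.0715]
ee_rot: [[-0.116, -0.993, -0.0], [-0.993, 0.116, -0.001], [0.001, 0.0, -1.0]]
wrist_force: [-6.6, 0.7, 15.9]
gripper_width: 0.592
gripper_force: 30.0
```

Home at z=.0715, the same as before. I'll ease off, release and slide to the right canister.

>>> apply_moves --moves '[[[0, 0, -0.001], 0], [[0, 0, -0.001], 0], [[0, 0, -0.0015], 0], [[0, 0, 0], 0], [[0, 0, 0], 0]]'

```text
time_s: 16.83
tcp_pos: [0.5496, 0.0391, 0.0719]
ee_rot: [[-0.116, -0.993, -0.001], [-0.993, 0.116, -0.0], [0.0, 0.001, -1.0]]
wrist_force: [0.4, 0.2, -1.3]
gripper_width: 0.595
gripper_force: 30.0
```

>>> apply_moves --moves '[[[0, 0, 0], 0], [[0, 0, 0], 0], [[0, 0, 0], 0], [[0, 0, 0], 0], [[0, 0, 0], 0]]' --hand 0.087

```text
time_s: 17.25
tcp_pos: [0.5499, 0.0392, 0.0727]
ee_rot: [[-0.116, -0.993, 0.0], [-0.993, 0.116, 0.0], [-0.0, -0.0, -1.0]]
wrist_force: [-0.4, -0.4, 0.9]
gripper_width: 0.883
gripper_force: 0.0
```

>>> apply_moves --moves '[[[0, 0, 0], 0], [[0, 0, 0], 0], [[0, 0, 0], 0], [[0, 0, 0], 0]]'

```text
time_s: 17.58
tcp_pos: [0.5497, 0.0392, 0.0726]
ee_rot: [[-0.116, -0.993, 0.0], [-0.993, 0.116, 0.0], [-0.0, -0.0, -1.0]]
wrist_force: [0.5, 0.2, 0.1]
gripper_width: 0.996
gripper_force: 0.0
```

>>> apply_moves --moves '[[[0.01, 0, 0], 0], [[0.015, 0, 0], 0], [[0.02, 0, 0], 0], [[0.02, 0, 0], 0], [[0.015, 0, 0], 0]]'

```text
time_s: 18.0
tcp_pos: [0.5398, -0.042, 0.0725]
ee_rot: [[-0.117, -0.993, -0.001], [-0.993, 0.117, -0.0], [0.0, 0.001, -1.0]]
wrist_force: [0.4, -0.3, -0.2]
gripper_width: 1.003
gripper_force: 0.0
```

>>> apply_moves --moves '[[[0.01, 0, 0], 0], [[0.005, 0, 0], 0], [[0, 0, 0], 0], [[0, 0, 0], 0], [[0, 0, 0], 0]]'

```text
time_s: 18.42
tcp_pos: [0.5389, -0.0547, 0.0726]
ee_rot: [[-0.116, -0.993, 0.0], [-0.993, 0.116, 0.0], [-0.0, -0.0, -1.0]]
wrist_force: [-0.4, 0.6, 0.4]
gripper_width: 0.997
gripper_force: 0.0
```

```bash
python3 - <<'E'
from h import *
p=imaging.capture("side");s=r.sense();print(s["time_s"],np.round(s["tcp_pos"],4),np.round(s["wrist_force"],2),s["gripper_width"])
im=cv2.resize(p["frame"][90:210,190:350],None,fx=5,fy=5,interpolation=cv2.INTER_CUBIC)
for q in ((.5605,.1341),(.5494,.0391)): cv2.drawMarker(im,((proj(p,(*q,.115))-[190,90])*5).astype(int).tolist(),(0,0,255),0,10)
cv2.imwrite("pics/s4.png",im)
E
```

```text
18.4667 [ 0.5389 -0.0546  0.0726] [ 0.12 -0.18 -0.38] 0.9961027166707302
```

View pics/s4.png

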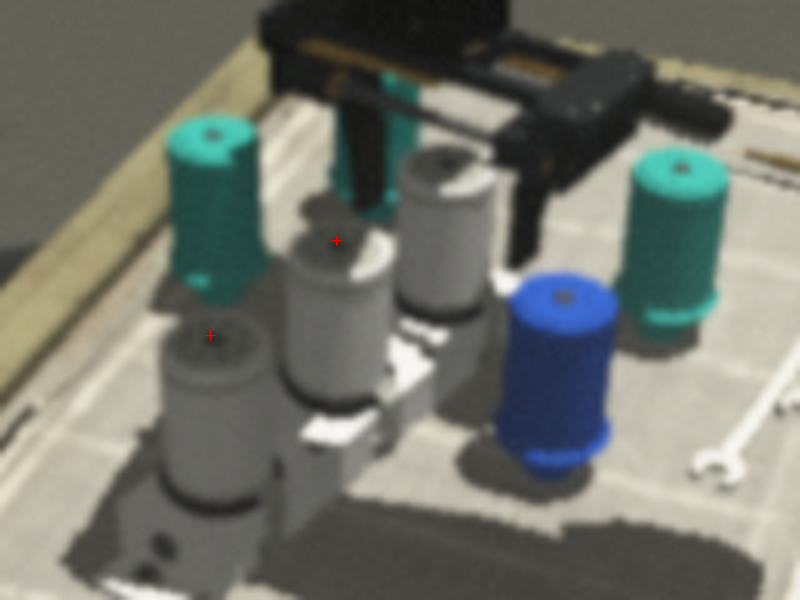

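The left and middle canisters sit home, their caps on the markers at (210,335) and (336,240). The fingers straddle the right one, so I'm gripping and lifting it.

>>> apply_moves --moves '[[[0, 0, 0.001], 0], [[0, 0, 0], 0], [[0, 0, 0], 0], [[0, 0, 0], 0], [[0, 0, 0], 0]]' --hand 0.03

```text
time_s: 18.88
tcp_pos: [0.5387, -0.0551, 0.0715]
ee_rot: [[-0.116, -0.993, -0.0], [-0.993, 0.116, -0.0], [0.0, 0.0, -1.0]]
wrist_force: [-0.3, 0.3, 0.9]
gripper_width: 0.705
gripper_force: 0.0
```

>>> apply_moves --moves '[[[0, 0, 0], 0], [[0, 0, 0], 0], [[0, 0, 0], 0], [[0, 0, 0], 0]]'

```text
time_s: 19.22
tcp_pos: [0.5388, -0.0552, 0.0716]
ee_rot: [[-0.116, -0.993, 0.0], [-0.993, 0.116, 0.0], [-0.0, -0.0, -1.0]]
wrist_force: [0.3, -0.5, -0.3]
gripper_width: 0.594
gripper_force: 30.0
```

>>> apply_moves --moves '[[[0, 0, -0.002], 0], [[0, 0, -0.002], 0], [[0, 0, -0.002], 0], [[0, 0, -0.002], 0], [[0, 0, -0.002], 0]]'

```text
time_s: 19.63
tcp_pos: [0.5383, -0.0554, 0.0816]
ee_rot: [[-0.116, -0.993, -0.001], [-0.993, 0.116, -0.001], [0.001, 0.001, -1.0]]
wrist_force: [-0.3, 0.2, -4.5]
gripper_width: 0.594
gripper_force: 30.0
```

>>> apply_moves --moves '[[[0, 0, -0.004], 0], [[0, 0, -0.004], 0], [[0, 0, -0.004], 0], [[0, 0, -0.006], 0], [[0, 0, -0.008], 0]]'

```text
time_s: 20.05
tcp_pos: [0.5382, -0.0552, 0.108]
ee_rot: [[-0.116, -0.993, -0.001], [-0.993, 0.116, -0.0], [0.0, 0.001, -1.0]]
wrist_force: [-1.1, -0.2, -4.7]
gripper_width: 0.586
gripper_force: 30.0
```

>>> apply_moves --moves '[[[0, 0, -0.008], 0], [[0, 0, -0.007], 0], [[0, 0, -0.005], 0], [[0, 0, 0], 0], [[0, 0, 0], 0]]'

```text
time_s: 20.47
tcp_pos: [0.5387, -0.0551, 0.1279]
ee_rot: [[-0.116, -0.993, 0.001], [-0.993, 0.116, 0.0], [-0.0, -0.001, -1.0]]
wrist_force: [0.4, -0.8, -4.1]
gripper_width: 0.589
gripper_force: 30.0
```

>>> apply_moves --moves '[[[0, 0, 0], 0], [[0, 0, 0], 0], [[0, 0, 0], 0]]'

```text
time_s: 20.72
tcp_pos: [0.5383, -0.0553, 0.127]
ee_rot: [[-0.116, -0.993, -0.001], [-0.993, 0.116, -0.0], [0.0, 0.001, -1.0]]
wrist_force: [-0.1, 0.5, -4.9]
gripper_width: 0.592
gripper_force: 30.0
```

```bash
python3 f.py
```

```text
20.9167 [ 0.53859957 -0.05519437  0.12733888] [-0.11126857  0.1919448  -4.66530441]
```

The right canister is the heavy one at 4.7 N, so I'm raising it to about 13 cm.

>>> apply_moves --moves '[[[0, 0, -0.008], 0], [[0, 0, -0.015], 0], [[0, 0, -0.015], 0], [[0, 0, -0.015], 0], [[0, 0, -0.008], 0]]'

```text
time_s: 21.33
tcp_pos: [0.5398, -0.0552, 0.1911]
ee_rot: [[-0.116, -0.993, 0.004], [-0.993, 0.116, 0.0], [-0.0, -0.004, -1.0]]
wrist_force: [0.5, -0.4, -3.9]
gripper_width: 0.593
gripper_force: 30.0
```

>>> apply_moves --moves '[[[0, 0, -0.004], 0], [[0, 0, 0], 0], [[0, 0, 0], 0], [[0, 0, 0], 0], [[0, 0, 0], 0]]'

```text
time_s: 21.75
tcp_pos: [0.5381, -0.0552, 0.1915]
ee_rot: [[-0.116, -0.993, -0.002], [-0.993, 0.116, -0.0], [0.0, 0.002, -1.0]]
wrist_force: [-0.0, -0.2, -4.8]
gripper_width: 0.589
gripper_force: 30.0
```

>>> apply_moves --moves '[[[0, 0, 0], 0], [[0, 0, 0], 0], [[0, 0, 0], 0], [[0, 0, 0], 0], [[0, 0, 0], 0]]'

```text
time_s: 22.17
tcp_pos: [0.5387, -0.0552, 0.1925]
ee_rot: [[-0.116, -0.993, -0.0], [-0.993, 0.116, -0.0], [0.0, 0.0, -1.0]]
wrist_force: [-0.6, 0.1, -4.8]
gripper_width: 0.594
gripper_force: 30.0
```

```bash
python3 f.py; python3 - <<'E'
from h import *
p=imaging.capture("side")
im=cv2.resize(p["frame"][70:210,180:360],None,fx=4,fy=4,interpolation=cv2.INTER_CUBIC)
for q in ((.5605,.1341,.115),(.5494,.0391,.115),(.5386,-.0552,.13)): cv2.drawMarker(im,((proj(p,q)-[180,70])*4).astype(int).tolist(),(0,0,255),0,10)
cv2.imwrite("pics/s5.png",im)
E
```

```text
22.3667 [ 0.53868195 -0.05518532  0.1925667 ] [-0.27900538 -0.1916279  -4.69578527]
```

View pics/s5.png

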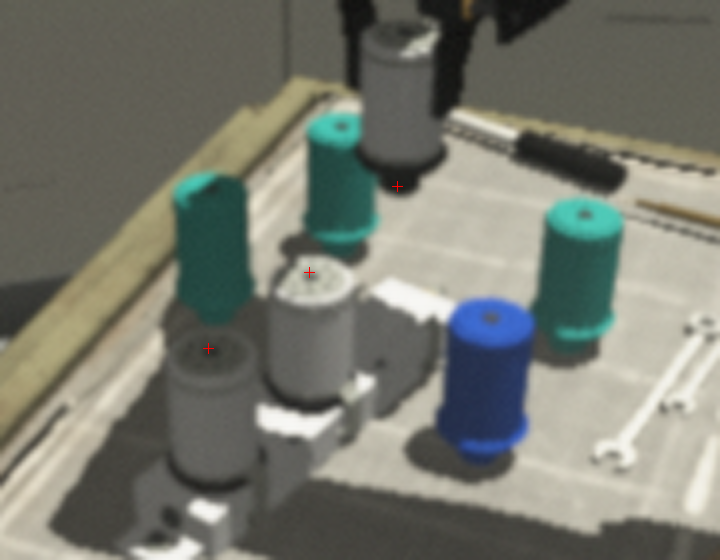

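The right canister is held upright with its underside at about (398,187), 13 cm up. The other two caps are on their markers at (209,349) and (309,272), so they are home.

```bash
python3 -c "
from station import r
print(r.finish_job())"
```

```text
the job is handed in; nothing more can be done
None
```

The job is handed in, though the interface returned no verdict: the soaked canister was in the right seat (about 4.7 N, against 2.2 and 2.7 N for the others), and I finished holding it upright about 13 cm above the pack with the two dry ones pressed fully home.

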